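# Spread the heaped specimens for drying

### The job

The six polished specimens were tipped in a heap on the drying plate: spread them over the whole plate in one even layer, all standing flat with the polished metal face up, a finger's width (about 15 mm) clear between neighbours and some in every quarter of the plate. Then slide the clear dust cover fully shut over them, and last turn the heat dial clockwise until its pointer faces the index tab. Leave the little brass block on the plate and everything round the unit where it stands.

Things in the scene. Friction and masses are not known exactly. Their poses are not given: they have to be found in the camera images.
- unit: fixed white drying unit. Origin: centre of its steel plate, at bench level; x away from the robot, z up. Plate top 30 mm above the bench, x -92..+92, y -127..+127 mm. Rims above the plate: front 8 mm, back 6 mm (grey deck behind), left and right walls 28 mm. Console at x -15..+137, y -265..-155 mm, up to 106 mm high: its control panel faces the robot, normal leaning 30 degrees from vertical to -x.
- puck_0: one of six alike resin-mounted specimens: black round puck, 30 mm diameter, 18 mm high, 25 g, with a bright metal piece in its polished upper face. Origin: centre of its underside, own z up through the polished face. At first four stand touching on the plate and two stand on top of them.
- puck_1: one of six alike resin-mounted specimens: black round puck, 30 mm diameter, 18 mm high, 25 g, with a bright metal piece in its polished upper face. Origin: centre of its underside, own z up through the polished face. At first four stand touching on the plate and two stand on top of them.
- puck_2: one of six alike resin-mounted specimens: black round puck, 30 mm diameter, 18 mm high, 25 g, with a bright metal piece in its polished upper face. Origin: centre of its underside, own z up through the polished face. At first four stand touching on the plate and two stand on top of them.
- puck_3: one of six alike resin-mounted specimens: black round puck, 30 mm diameter, 18 mm high, 25 g, with a bright metal piece in its polished upper face. Origin: centre of its underside, own z up through the polished face. At first four stand touching on the plate and two stand on top of them.
- puck_4: one of six alike resin-mounted specimens: black round puck, 30 mm diameter, 18 mm high, 25 g, with a bright metal piece in its polished upper face. Origin: centre of its underside, own z up through the polished face. At first four stand touching on the plate and two stand on top of them.
- puck_5: one of six alike resin-mounted specimens: black round puck, 30 mm diameter, 18 mm high, 25 g, with a bright metal piece in its polished upper face. Origin: centre of its underside, own z up through the polished face. At first four stand touching on the plate and two stand on top of them.
- cover (a joint): flat clear dust cover with metal end strips, 195 x 280 x 5 mm, sliding along the unit's x on the side walls, underside 28.5 mm above the plate (single pucks pass below, stacked ones do not). 0 m = open, parked behind the plate; 0.185 m = fully shut, towards the robot (-x). Moves with about 2 N, stays where left.
- cover_handle (a point): on the cover's black handle, an upright bar on its robot-side edge: 70 mm along y, 10 mm thick along x; its top 16 mm above and the strip at its foot 14 mm below this point. Shut, it is 185 mm nearer to the robot than fully open.
- dial (a joint): heat dial on the console's tilted panel; grows clockwise as seen looking onto the panel, 0 to 2.6 rad; at 1.2 rad the pointer points straight up the slope. Stays where it is left; about 0.04 N m to turn.
- dial_grip (a point): point on the dial's axis, 26 mm above the panel, at the height to grip. Own x lies along the black grip bar towards its pointer, z out of the panel. The bar is 12 mm thick, from 22 mm behind the axis to 28 mm ahead (the last 10 mm a 5 mm thick nose), its top 34 mm above the panel, its foot on a disc 48 mm wide, 5 mm high.
- dial_nose (a point): just ahead of the dial's pointer tip, 33 mm from the dial's axis, 4 mm above the panel; turns with the dial
- index_mark (a point): tip of the small dark steel index tab on the panel beside the dial, 33 mm from the dial's axis, 4 mm above the panel: where the pointer has to face. Differs from one time to the next; cannot be knocked.
- ref_block: brass reference block on the plate, 16 x 16 x 12 mm, in the plate's front (robot-side) right (-y) corner; not a specimen, stays where it is. Origin: centre of its underside.
- dropper: white dropper bottle, 26 mm across, 68 mm high, standing left (+y) of the unit. Origin: centre of its underside.
- slide_box: blue and wooden slide box 100 x 80 x 34 mm, left (+y) of the unit. Origin: centre of its underside.
- tweezers: steel tweezers, 120 mm long, 7 mm high, lying in front of (on the robot's side of) the unit. Origin: centre of its underside.
- loupe: brass loupe, 38 mm across, 40 mm high, in front of the unit. Origin: centre of its underside.
- calculator: beige desk calculator 150 x 95 x 24 mm, right (-y) of the unit. Origin: centre of its underside.
- beaker: empty glass beaker, 60 mm across, 75 mm high, right (-y) of the unit. Origin: centre of its underside.

How it is judged:
On the way, in this order (a step that is already met when the one before it is completed fails the run):
1. the specimens stand spread over the plate in one layer (z of puck_0 in the frame of unit between 0.026 and 0.034 m and z of puck_1 in the frame of unit between 0.026 and 0.034 m and z of puck_2 in the frame of unit between 0.026 and 0.034 m and z of puck_3 in the frame of unit between 0.026 and 0.034 m and z of puck_4 in the frame of unit between 0.026 and 0.034 m and z of puck_5 in the frame of unit between 0.026 and 0.034 m and angle between each of puck_0, puck_1, puck_2, puck_3, puck_4, puck_5's own z axis and vertical below 0.12 rad and horizontal distance between each of puck_1, puck_2, puck_3, puck_4, puck_5 and puck_0 above 0.04 m and horizontal distance between each of puck_2, puck_3, puck_4, puck_5 and puck_1 above 0.04 m and horizontal distance between each of puck_3, puck_4, puck_5 and puck_2 above 0.04 m and horizontal distance between each of puck_4, puck_5 and puck_3 above 0.04 m and horizontal distance between puck_5 and puck_4 above 0.04 m and ((x of puck_0 in the frame of unit below 0 m and y of puck_0 in the frame of unit below 0 m) or (x of puck_1 in the frame of unit below 0 m and y of puck_1 in the frame of unit below 0 m) or (x of puck_2 in the frame of unit below 0 m and y of puck_2 in the frame of unit below 0 m) or (x of puck_3 in the frame of unit below 0 m and y of puck_3 in the frame of unit below 0 m) or (x of puck_4 in the frame of unit below 0 m and y of puck_4 in the frame of unit below 0 m) or (x of puck_5 in the frame of unit below 0 m and y of puck_5 in the frame of unit below 0 m)) and ((x of puck_0 in the frame of unit below 0 m and y of puck_0 in the frame of unit above 0 m) or (x of puck_1 in the frame of unit below 0 m and y of puck_1 in the frame of unit above 0 m) or (x of puck_2 in the frame of unit below 0 m and y of puck_2 in the frame of unit above 0 m) or (x of puck_3 in the frame of unit below 0 m and y of puck_3 in the frame of unit above 0 m) or (x of puck_4 in the frame of unit below 0 m and y of puck_4 in the frame of unit above 0 m) or (x of puck_5 in the frame of unit below 0 m and y of puck_5 in the frame of unit above 0 m)) and ((x of puck_0 in the frame of unit above 0 m and y of puck_0 in the frame of unit below 0 m) or (x of puck_1 in the frame of unit above 0 m and y of puck_1 in the frame of unit below 0 m) or (x of puck_2 in the frame of unit above 0 m and y of puck_2 in the frame of unit below 0 m) or (x of puck_3 in the frame of unit above 0 m and y of puck_3 in the frame of unit below 0 m) or (x of puck_4 in the frame of unit above 0 m and y of puck_4 in the frame of unit below 0 m) or (x of puck_5 in the frame of unit above 0 m and y of puck_5 in the frame of unit below 0 m)) and ((x of puck_0 in the frame of unit above 0 m and y of puck_0 in the frame of unit above 0 m) or (x of puck_1 in the frame of unit above 0 m and y of puck_1 in the frame of unit above 0 m) or (x of puck_2 in the frame of unit above 0 m and y of puck_2 in the frame of unit above 0 m) or (x of puck_3 in the frame of unit above 0 m and y of puck_3 in the frame of unit above 0 m) or (x of puck_4 in the frame of unit above 0 m and y of puck_4 in the frame of unit above 0 m) or (x of puck_5 in the frame of unit above 0 m and y of puck_5 in the frame of unit above 0 m)) and linear speed of each of puck_0, puck_1, puck_2, puck_3, puck_4, puck_5 below 0.02 m/s), for 0.2 s.
2. the dust cover is fully shut (value of joint cover above 0.18 m), for 0.2 s.
3. the dial's pointer faces the index tab (distance between dial_nose and index_mark below 0.005 m), for 0.2 s.
At the end, for the whole second after the job is handed in: All six specimens stand at rest on the plate, polished face up (within 7 degrees), centres over 40 mm apart (10 mm clear), at least one in each quarter (cut by the unit's x and y axes); the cover is shut to within 5 mm; the pointer is within 5 mm (9 degrees) of the index tab (all of step 1 and value of joint cover above 0.18 m and distance between dial_nose and index_mark below 0.005 m); the robot touches nothing.
It fails at once if the brass block on the plate is moved more than 20 mm or tipped (distance of ref_block from where it was at the start of the episode above 0.02 m or angle between ref_block's own z axis and vertical above 0.5 rad).
It fails at once if a thing standing round the unit is moved more than 20 mm or tipped (distance of any of dropper, slide_box, tweezers, loupe, calculator, beaker from where it was at the start of the episode above 0.02 m or angle between any of dropper, slide_box, tweezers, loupe, calculator, beaker's own z axis and vertical above 0.5 rad).
It also fails if it takes over 72 s, if anything falls off the work surface, if the arm or the gripper's body presses on something with over 40 N, if the wrist force passes 120 N, or if a joint passes its speed limit or range.

### The arm

A 6-joint arm with a two-finger parallel gripper is mounted at the origin on the work surface. World frame = base frame: x ahead of the robot, y to its left, z up, the work surface at z = 0. Lengths are in m, angles in rad, forces in N, time in s.
With the tool pointing down it reaches from about 0.35 to 0.975 m from the base axis. Payload 4.9 kg.
Tool frame: the origin (TCP) lies midway between the tips of the shut fingers; the grasp point (between the pads) lies 19 mm behind it (ctrl.hold_point_z is the distance from the TCP to the grasp point, in m); z points along the fingers, y is the line along which they close (so a half turn about z gives the same grasp; the last joint's range is limited). The gripper opens to 85 mm and grips with 20 to 120 N. Pads are 22 mm wide; open, the fingers measure 114 mm over their backs; the gripper's body (76 mm by 85 mm) begins 54 mm behind the grasp point. The pads swing forward as they close: fully open they stand 13 mm farther back than shut.
Start: joints at [-1.235, 0.053, 1.613, -0, 1.476, -0.119], TCP at [0.275, -0.561, 0.231] pointing down, gripper open.
Joint ranges: [-3.01, 3.01], [-1.01, 2.22], [0.06, 2.58], [-1.02, 4.17], [0.09, 2.62], [-3.14, 3.14]. Speed limits (rad/s): [2.57, 2.57, 3.14, 3.14, 3.14, 3.14].

### API

Orientations are given as a rotation vector (axis times angle).
In Python, from station import status, viewer, finish_job, ctrl gives the robot as it stands.
- The arm moves only by the shell command python3 -m jog 'ROWS' [FORCE]. ROWS is JSON, a list of rows, each a list of 7 numbers: the turn, a rotation vector about the tool's x, y, z each as a share of 5 degrees, from -1 to 1, then the shift along the tool's x, y, z each as a share of 30 mm, from -1 to 1, then the opening, from -1 (shut) to 1 (fully open). A call has 1 to 5 rows; each row shifts and turns the commanded pose from where the row before left it, along the tool's axes as they then stand; what a row does not reach is not made up. A row lasts 1/8 s, in which the tool goes at most 62.5 mm and 10.7 degrees, less where a joint would pass 70% of its speed; a pose out of reach is approached as far as the arm can. A call with a number of a shift or a turn outside -1 to 1 is refused whole. A call with a gripper value outside its range is refused whole. The fingers move at their own pace and stop on an object; FORCE is the grip in N (left out, the last holds). Time passes only in rows, so rows that do not move let the fingers close. It gives the time, the measured TCP pose, the force, the opening and the grip force at its end, in the units of the state.
- status.get_obs(): the state, without advancing time (a new reading comes with each control period).
- viewer.get_image(name): name is "side" or "top"; returns a dict with "img" (384x512x3 uint8, red, green, blue), "fovy" (degrees; the focal length in pixels is half the picture's height over the tangent of half this angle, whatever the lens; pixels are square), "cx", "cy" (the principal point, pixels), "rvec" (rotation vector, rad) and "tvec" (3), from world to camera coordinates, as OpenCV has them. Camera axes: x right, y down, z forward; pixel columns grow to the right and rows downward; lengths in m; the calibration is good to about 2 mm. A picture is of the moment at which its call begins. There is no depth.
- finish_job(): hands the job in; it is judged then, once.
The state is a dict: "t": time; "q": joint angles; "dq": joint speeds; "effort": joint torques, N m; "tool_pos": TCP position; "tool_rot": TCP orientation; "contact_force": force on the tool from outside, world axes, zero at the start; "wrist_torque": the same for the moment, N m; "opening": finger opening in m; "grip_force": force on a finger pad.
Only numpy, scipy, OpenCV 4.12 (cv2) and the standard library are available. Lean on these libraries where they do the work, as an engineer would, in place of code of your own. Each camera call takes 0.05 s, during which the arm holds its last target. There are 200 camera calls.

## Working session

There is one attempt and no reset: what is moved stays moved. The work goes in short steps, Python scripts to look and compute and a shell command to move; the robot and the scene stay as the last step left them, time stands still between calls to the robot, and variables do not carry over. Pictures are saved under pics/ and viewed, at most 10 in all, crops included, and the job is handed in when it is done.

```bash
ls; mkdir -p pics; cat > h.py <<'E'
import numpy as np, cv2
from station import status, viewer, finish_job, ctrl
def K(d):
    f=d["img"].shape[0]/2/np.tan(np.radians(d["fovy"])/2)
    return np.array([[f,0,d["cx"]],[0,f,d["cy"]],[0,0,1.]])
def ray(d,u,v):
    R=cv2.Rodrigues(np.array(d["rvec"],float))[0];t=np.array(d["tvec"],float).ravel()
    return -R.T@t, R.T@np.linalg.solve(K(d),np.array([u,v,1.]))
def onz(d,u,v,z):
    o,r=ray(d,u,v); return o+r*(z-o[2])/r[2]
def proj(d,p):
    return cv2.projectPoints(np.atleast_2d(np.array(p,float)),np.array(d["rvec"],float),np.array(d["tvec"],float),K(d),None)[0][:,0]
E
python3 - <<'E'
from h import *
o=status.get_obs(); print(o["t"],o["tool_pos"],o["tool_rot"],o["opening"],ctrl.hold_point_z)
for n in("top","side"):
    d=viewer.get_image(n); cv2.imwrite(f"pics/{n}0.png",cv2.resize(d["img"][:,:,::-1],(800,600),interpolation=cv2.INTER_CUBIC))
    np.save(f"{n}0.npy",d,allow_pickle=True); print(n,{k:v for k,v in d.items() if k!="img"},ray(d,256,192)[0])
E
```

```text
pics
0.0 [ 0.27434964 -0.56087748  0.23005452] [-3.05870670e+00 -7.07786010e-01  3.75696343e-04] 0.08541883542639303 0.0187
top {'fovy': 44.70253173458255, 'cx': 253.59334655028525, 'cy': 195.33080778816546, 'rvec': array([ 2.18404775, -2.20046186,  0.04363648]), 'tvec': array([0.00703125, 0.56045219, 1.35715419])} [ 0.49349582 -0.00932192  1.38289499]
side {'fovy': 57.37769905679279, 'cx': 250.8385917987329, 'cy': 193.96004190041978, 'rvec': array([ 0.15522154, -2.79811177,  1.36906869]), 'tvec': array([0.54067961, 0.11133497, 0.84496286])} [0.49262513 0.65021167 0.5943378 ]
```

View pics/top0.png

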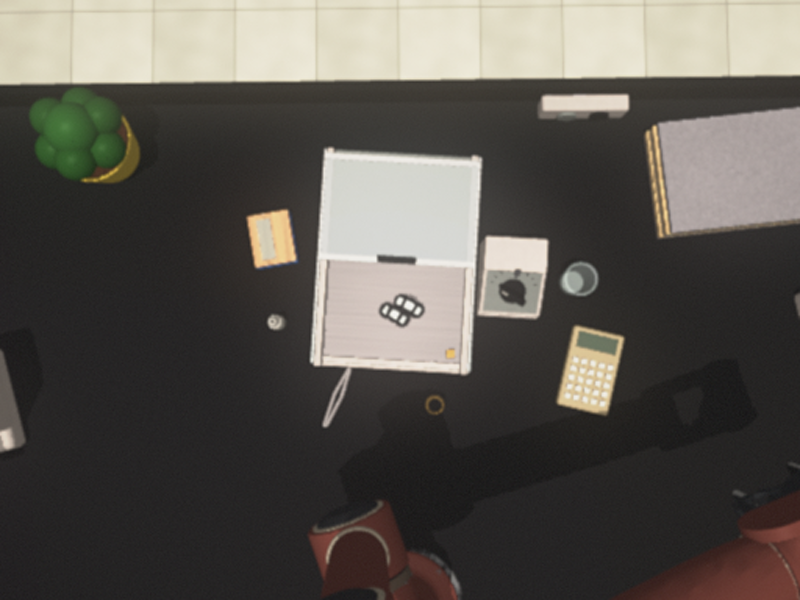

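View pics/side0.png

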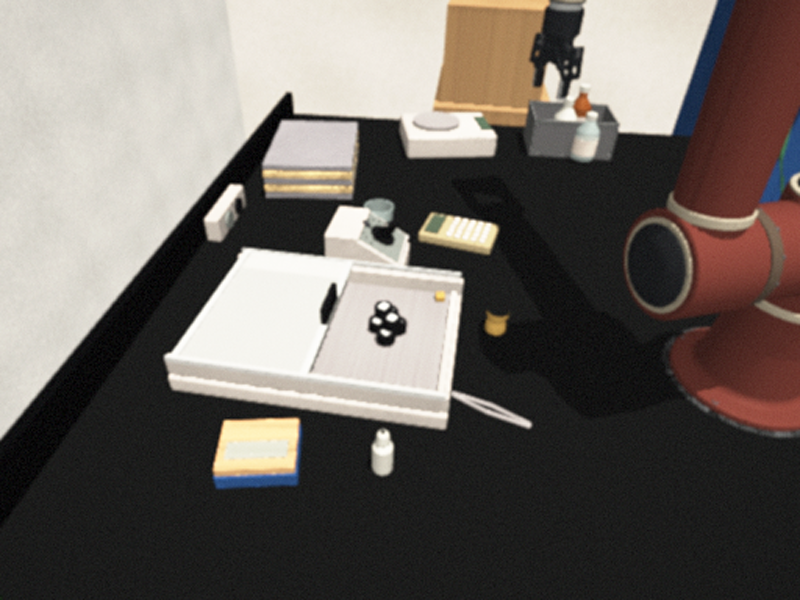

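The top view shows the unit centred near (400,262), with the puck heap at (400,310), the brass block at (451,353), the handle at (396,259) and the dial at (512,290). In the side view the heap is at (386,322), with one puck stacked high. Next I'll zoom in.

```bash
python3 - <<'E'
from h import *
d=np.load("top0.npy",allow_pickle=True).item()["img"][:,:,::-1]
a=cv2.resize(d[125:245,198:358],(800,600),interpolation=cv2.INTER_CUBIC); cv2.imwrite("pics/c1.png",a)
s=np.load("side0.npy",allow_pickle=True).item()["img"][:,:,::-1]
b=cv2.resize(s[185:225,225:270],(450,400),interpolation=cv2.INTER_CUBIC)
c=cv2.resize(d[180:215,235:280],(450,350),interpolation=cv2.INTER_CUBIC)
e=cv2.resize(d[145:210,300:355],(330,390),interpolation=cv2.INTER_CUBIC)
cv=np.zeros((600,800,3),np.uint8); 
b=cv2.resize(b,(400,356)); c=cv2.resize(c,(400,311)); 
cv[:356,:400]=b; cv[:311,400:]=c; 
f=cv2.resize(s[125:175,205:265],(288,240),interpolation=cv2.INTER_CUBIC); cv[358:598,:288]=f
e=cv2.resize(e,(240,284)); cv[314:598,400:640]=e
cv2.imwrite("pics/c2.png",cv)
E
```

```text
(no output)
```

View pics/c1.png

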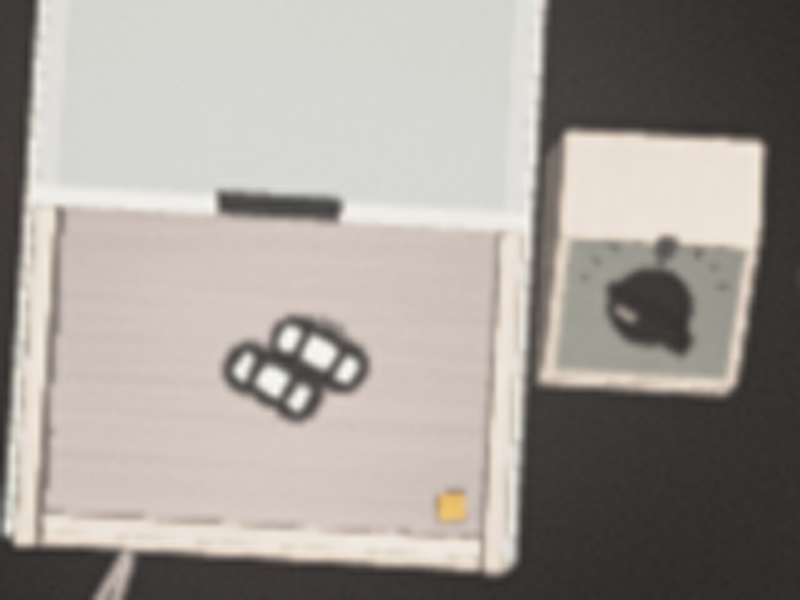

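View pics/c2.png

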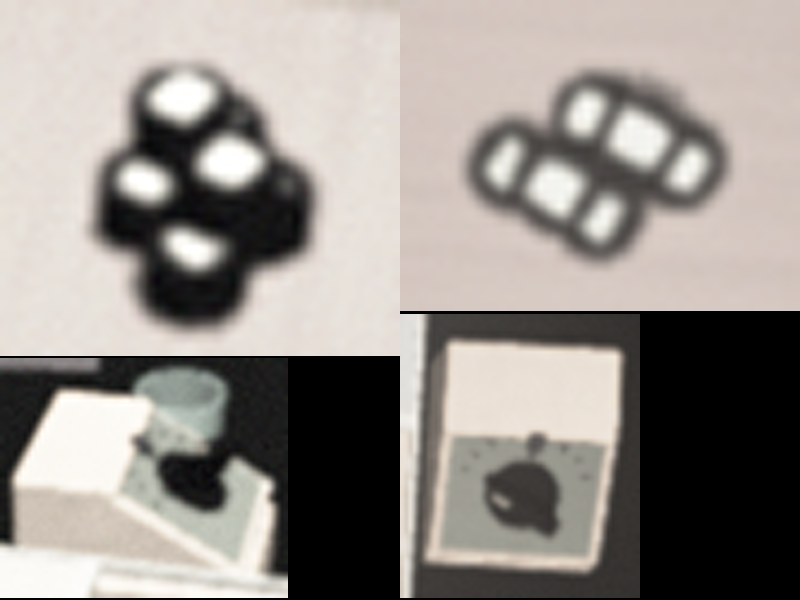

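The crop shows four base pucks with tops at c1 (295,337), (348,370), (245,367) and (297,398). Two stacked pucks sit at (320,352) and (272,382), each bridging a pair. The dial pointer is on the left at (612,290), and the index tab is at (667,245), slightly clockwise of up-slope.

```bash
python3 - <<'E'
from h import *
d=np.load("top0.npy",allow_pickle=True).item()
def c(x,y): return 198+(x+.5)/5-.5,125+(y+.5)/5-.5
def P(n,x,y,z): print(n,np.round(onz(d,*c(x,y),z)*1000,1))
P("plate FL",48,513,.03);P("plate left top",60,208,.03);P("plate FR",482,535,.03);P("plate right",499,232,.03)
P("FL outer",8,543,.058);P("FR outer",515,572,.058);P("front rim mid outer",250,562,.038);P("front rim inner mid",265,522,.038)
P("console back L top",566,130,.106);P("console back R",765,142,.106);P("con ridge L",563,238,.106);P("con ridge R",750,248,.106);P("con bot L",543,385,.03);P("con bot R",735,393,.03)
P("handle L",217,200,.1);P("handle R",342,212,.1)
P("handle Ltop",217,192,.09);
P("brass",452,507,.042)
# puck faces: bright blobs
im=d["img"].astype(int);g=im.min(2)
s=np.load("side0.npy",allow_pickle=True).item()
for nm,D,box,th in(("top",d,(180,215,235,280),215),("side",s,(185,225,225,270),150)):
    sub=cv2.resize(D["img"][box[0]:box[1],box[2]:box[3]].min(2),None,fx=8,fy=8,interpolation=cv2.INTER_CUBIC)
    for t in ((225,235) if nm=="top" else (200,)):
        n,_,st,ce=cv2.connectedComponentsWithStats((sub>t).astype(np.uint8))
        for i in range(1,n):
            if 60<st[i][4]<6000:
                u,v=box[2]+(ce[i][0]+.5)/8-.5,box[0]+(ce[i][1]+.5)/8-.5
                print(nm,t,st[i][4],round(u,1),round(v,1),np.round(onz(D,u,v,.066)*1000,1),np.round(onz(D,u,v,.048)*1000,1))
E
```

```text
plate FL [468.4 137.6  30. ]
plate left top [645.6 130.2  30. ]
plate FR [ 453.9 -113.2   30. ]
plate right [ 629.5 -125.1   30. ]
FL outer [452.1 157.3  58. ]
FR outer [ 433.8 -129.5   58. ]
front rim mid outer [439.6  20.7  38. ]
front rim inner mid [462.5  11.9  38. ]
console back L top [ 677.8 -156.1  106. ]
console back R [ 670.2 -265.1  106. ]
con ridge L [ 618.3 -153.6  106. ]
con ridge R [ 611.9 -255.9  106. ]
con bot L [ 540.3 -149.5   30. ]
con bot R [ 534.9 -260.5   30. ]
handle L [641.5  36.2 100. ]
handle R [634.2 -32.7 100. ]
handle Ltop [647.1  36.5  90. ]
brass [470.4 -95.3  42. ]
top 225 331 255.3 192.3 [566.5  -2.6  66. ] [567.5  -2.5  48. ]
top 225 951 261.4 195.1 [558.5 -19.7  66. ] [559.4 -19.8  48. ]
top 225 127 246.0 198.3 [549.8  23.8  66. ] [550.6  24.3  48. ]
top 225 272 267.0 198.5 [548.6 -35.3  66. ] [549.3 -35.7  48. ]
top 225 784 252.0 200.7 [542.8   6.9  66. ] [543.5   7.1  48. ]
top 225 185 257.3 204.2 [532.7  -7.9  66. ] [533.3  -7.8  48. ]
top 235 171 255.4 192.1 [566.9  -2.8  66. ] [567.9  -2.7  48. ]
top 235 683 261.4 195.1 [558.5 -19.8  66. ] [559.4 -19.9  48. ]
top 235 150 267.0 198.6 [548.5 -35.3  66. ] [549.2 -35.7  48. ]
top 235 546 252.0 200.7 [542.9   6.9  66. ] [543.6   7.1  48. ]
top 235 62 257.4 204.1 [533.1  -8.2  66. ] [533.7  -8.2  48. ]
side 200 1418 245.1 195.3 [561.  -18.9  66. ] [563.3 -41.7  48. ]
side 200 1336 250.5 202.7 [545.2   7.7  66. ] [547.  -14.1  48. ]
side 200 724 240.7 204.9 [567.2  19.   66. ] [569.8  -2.6  48. ]
side 200 680 246.1 212.5 [551.6  44.3  66. ] [553.7  23.6  48. ]
```

```bash
cat >> h.py <<'E'
TH=-0.061; C=np.array([.552,.0065])   # unit yaw and origin in the world
def w2u(p): p=np.array(p[:2])-C; return np.array([np.cos(TH)*p[0]+np.sin(TH)*p[1],-np.sin(TH)*p[0]+np.cos(TH)*p[1]])
def u2w(p): return C+np.array([np.cos(TH)*p[0]-np.sin(TH)*p[1],np.sin(TH)*p[0]+np.cos(TH)*p[1]])
E
cat > to.py <<'E'
# to.py: where the tool is in the unit frame, tilt and yaw of its x axis
from h import *
from scipy.spatial.transform import Rotation as Ro
o=status.get_obs();R=Ro.from_rotvec(o["tool_rot"]).as_matrix();p=o["tool_pos"]
print("t",round(o["t"],2),"unit mm",np.round(w2u(p)*1000,1),"z",round(p[2]*1000,1),"yaw_x deg in unit",round(np.degrees(np.arctan2(R[1,0],R[0,0])-TH),1),"tilt",np.round(R[:2,2],3),"open",round(o["opening"]*1000,1),"grip",o["grip_force"],"F",np.round(o["contact_force"],1),"q6",round(o["q"][5],2))
E
J="python3 -m jog"
R='[0,0,-0.55,0.98,-0.14,0.12,1]'
python3 - <<'E'
from h import *
for n,p in dict(A=(.5597,-.0193),B=(.544,.0073),A1=(.567,-.006),A2=(.5525,-.0325),B1=(.5512,.0205),B2=(.5368,-.0059),brass=(.4704,-.0953)).items(): print(n,np.round(w2u(p)*1000,1))
E
python3 -m jog '[[0,0,-0.55,0.98,-0.14,0.12,1],[0,0,-0.55,0.98,-0.14,0.12,1],[0,0,-0.55,0.98,-0.14,0.12,1],[0,0,-0.55,0.98,-0.14,0.12,1],[0,0,-0.55,0.98,-0.14,0.12,1]]' 40
python3 to.py
```

```text
A [  9.3 -25.3]
B [-8.   0.3]
A1 [ 15.7 -11.6]
A2 [  2.9 -38.9]
B1 [-1.7 13.9]
B2 [-14.4 -13.3]
brass [ -75.2 -106.6]
t: 0.72
tool_pos: [0.3891, -0.4659, 0.2125]
tool_rot: [-2.952, -1.071, 0.0]
contact_force: [-0.7, 1.1, 1.4]
opening: 0.0853
grip_force: 0.0
t 0.72 unit mm [-133.9 -481.4] z 212.5 yaw_x deg in unit 43.4 tilt [-0.001  0.001] open 85.3 grip 0.0 F [-0.7  1.1  1.4] q6 -0.12
```

```bash
python3 -m jog '[[0,0,-0.55,0.98,-0.14,0.12,1],[0,0,-0.55,0.98,-0.14,0.12,1],[0,0,-0.55,0.98,-0.14,0.12,1],[0,0,-0.55,0.98,-0.14,0.12,1],[0,0,-0.55,0.98,-0.14,0.12,1]]' >/dev/null
python3 -m jog '[[0,0,-0.55,0.98,-0.14,0.12,1],[0,0,-0.55,0.98,-0.14,0.12,1],[0,0,-0.55,0.98,-0.14,0.12,1],[0,0,-0.55,0.98,-0.14,0.12,1],[0,0,-0.55,0.98,-0.14,0.12,1]]' >/dev/null
python3 -m jog '[[0,0,-0.55,0.98,-0.14,0.12,1],[0,0,-0.55,0.98,-0.14,0.12,1],[0,0,-0.55,0.98,-0.14,0.12,1],[0,0,-0.55,0.5,-0.14,0.12,1]]'
python3 to.py
```

```text
t: 2.48
tool_pos: [0.5519, -0.1073, 0.1622]
tool_rot: [-2.432, -1.987, 0.001]
contact_force: [1.3, -0.8, 0.1]
opening: 0.0858
grip_force: 0.0
t 2.48 unit mm [   6.8 -113.6] z 162.2 yaw_x deg in unit 82.0 tilt [-0.001  0.   ] open 85.8 grip 0.0 F [ 1.3 -0.8  0.1] q6 -0.12
```

```bash
python3 -m jog '[[0,0,-0.5,0.9,0,0.6,1],[0,0,-0.5,0.9,0,0.6,1],[0,0,-0.5,0.9,0.1,0.6,1],[0,0,0,0,0,0,1],[0,0,0,0,0,0,1]]' >/dev/null
python3 to.py
```

```text
t 3.1 unit mm [ 18.3 -35.1] z 109.2 yaw_x deg in unit 89.3 tilt [ 0.    -0.001] open 85.6 grip 0.0 F [0.2 1.1 0.5] q6 -0.11
```

```bash
python3 -m jog '[[0,0,-0.14,0.2,-0.3,0.4,1],[0,0,0,0,0,0.8,1],[0,0,0,0,0,0.77,1],[0,0,0,0,0,0,1]]' >/dev/null
python3 to.py
python3 -m jog '[[0,0,0,0,0,0,-1],[0,0,0,0,0,0,-1],[0,0,0,0,0,0,-1],[0,0,0,0,0,0,-1],[0,0,0,0,0,0,-1]]' 30 >/dev/null
python3 to.py
```

```text
t 3.6 unit mm [  6.8 -28.5] z 47.5 yaw_x deg in unit 90.0 tilt [-0.005  0.001] open 85.4 grip 0.0 F [-0.8 -0.1 -0.7] q6 -0.11
t 4.22 unit mm [ 10.  -28.4] z 51.0 yaw_x deg in unit 90.0 tilt [ 0.002 -0.   ] open 28.5 grip 29.74622279405594 F [-1.2  0.4  5.2] q6 -0.11
```

```bash
python3 -m jog '[[0,0,0,0,0,-0.5,-1],[0,0,0,0,0,-0.7,-1],[0,0,0,-0.85,0.5,0,-1],[0,0,0,-0.8,0.5,0,-1],[0,0,0,0,0,0,-1]]' >/dev/null
python3 to.py
python3 -c "
from h import *
d=viewer.get_image('top');a=d['img'][165:230,205:300,::-1]
s=viewer.get_image('side')['img'][165:235,195:305,::-1]
v=np.zeros((600,800,3),np.uint8);v[:273,:400]=cv2.resize(a,(400,273),interpolation=2);v[:255,400:]=cv2.resize(s,(400,255),interpolation=2)
cv2.imwrite('pics/p5.png',v[:280])"
```

```text
t 4.85 unit mm [ 40.1 -79.1] z 86.6 yaw_x deg in unit 89.9 tilt [ 0.001 -0.   ] open 28.7 grip 29.69477355480194 F [ 0.1  0.2 -0.7] q6 -0.19
```

View pics/p5.png

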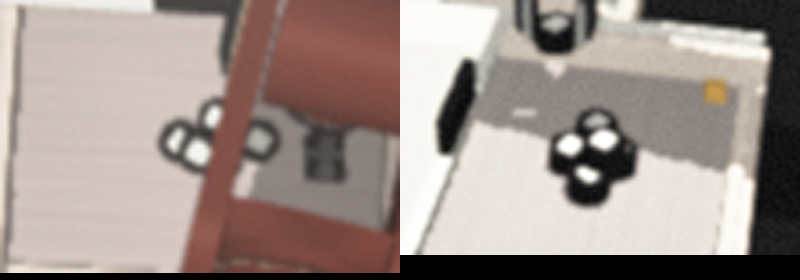

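The puck is held between the fingers in the side crop at (555,35), and the remaining five are still in place. Next I'll lower it and release.

```bash
python3 -m jog '[[0,0,0,0,0,0.9,-1],[0,0,0,0,0,0.6,-1],[0,0,0,0,0,0.23,-1],[0,0,0,0,0,0,-1],[0,0,0,0,0,0,-1]]' >/dev/null
python3 to.py
python3 -m jog '[[0,0,0,0,0,0,0.05],[0,0,0,0,0,0,0.05],[0,0,0,0,0,-0.5,0.05],[0,0,0,0,0,-1,0.5],[0,0,0,0,0,-0.6,1]]' >/dev/null
python3 to.py
```

```text
t 5.58 unit mm [ 39.5 -77.7] z 34.3 yaw_x deg in unit 90.0 tilt [ 0.001 -0.   ] open 28.5 grip 29.663433730602264 F [ 0.1 -0.4  0.2] q6 -0.19
t 6.2 unit mm [ 40.5 -78.1] z 99.8 yaw_x deg in unit 90.0 tilt [ 0.003 -0.001] open 78.7 grip 0.0 F [0.2 1.4 0.9] q6 -0.19
```

```bash
python3 -m jog '[[0,0,0,0.9,-0.6,0,1],[0,0,0,0.95,-0.5,0,1],[0,0,0,0.92,-0.5,0.2,1],[0,0,0,0,0,0,1],[0,0,0,0,0,0,1]]' >/dev/null
python3 to.py
```

```text
t 6.83 unit mm [-8.2  4.9] z 91.6 yaw_x deg in unit 90.0 tilt [ 0.001 -0.   ] open 85.4 grip 0.0 F [ 0.2 -0.1 -0.1] q6 -0.05
```

```bash
python3 -m jog '[[0,0,0,0,0,0.7,1],[0,0,0,0,0,0.65,1],[0,0,0,0,0,0,-1],[0,0,0,0,0,0,-1],[0,0,0,0,0,0,-1]]' 30 >/dev/null
python3 -m jog '[[0,0,0,0,0,0,-1],[0,0,0,0,0,0,-1],[0,0,0,0,0,-0.6,-1],[0,0,0,0,0,-0.6,-1],[0,0,0,0,0,0,-1]]' 30 >/dev/null
python3 to.py
python3 -m jog '[[0,0,0,0.85,0.5,0,-1],[0,0,0,0.85,0.6,0,-1],[0,0,0,0.83,0.5,0,-1],[0,0,0,0,0,0,-1],[0,0,0,0,0,0,-1]]' 30 >/dev/null
python3 to.py
```

```text
t 8.07 unit mm [-6.9  5.2] z 89.3 yaw_x deg in unit 90.0 tilt [ 0.005 -0.001] open 28.5 grip 29.6935898065567 F [-0.3  0.6  0.3] q6 -0.05
t 8.7 unit mm [38.6 80.7] z 85.9 yaw_x deg in unit 90.0 tilt [-0.001 -0.   ] open 28.5 grip 29.749766886234283 F [-0.5  0.1 -0.4] q6 0.08
```

```bash
python3 -m jog '[[0,0,0,0,0,0.9,-1],[0,0,0,0,0,0.6,-1],[0,0,0,0,0,0.22,-1],[0,0,0,0,0,0,-1],[0,0,0,0,0,0,-1]]' >/dev/null
python3 to.py
python3 -m jog '[[0,0,0,0,0,0,0.05],[0,0,0,0,0,0,0.05],[0,0,0,0,0,-0.5,0.05],[0,0,0,0,0,-1,0.5],[0,0,0,0,0,-0.5,1]]' >/dev/null
python3 -m jog '[[0,0,0,-0.9,-0.3,0,1],[0,0,0,-0.9,-0.3,0,1],[0,0,0,-0.9,-0.3,0,1],[0,0,0,-0.9,-0.3,0,1],[0,0,0,-0.53,0,0,1]]' >/dev/null
python3 -m jog '[[0,0,0,0,0,0,1]]' >/dev/null
python3 to.py
python3 - <<'E'
from h import *
s=viewer.get_image("side")
v=s['img'][165:235,195:305,::-1]
cv2.imwrite('pics/p6.png',cv2.resize(v,(550,350),interpolation=2))
box=(165,235,195,305);sub=cv2.resize(s["img"][165:235,195:305].min(2),None,fx=8,fy=8,interpolation=cv2.INTER_CUBIC)
n,_,st,ce=cv2.connectedComponentsWithStats((sub>195).astype(np.uint8))
for i in range(1,n):
    if 60<st[i][4]<6000:
        u,v=195+(ce[i][0]+.5)/8-.5,165+(ce[i][1]+.5)/8-.5; print(st[i][4],round(u,1),round(v,1),np.round(w2u(onz(s,u,v,.048))*1000,1))
E
```

```text
t 9.32 unit mm [39.6 81. ] z 35.2 yaw_x deg in unit 90.0 tilt [0.001 0.   ] open 28.5 grip 29.67013031244278 F [-0.2 -0.8  0.2] q6 0.08
t 10.7 unit mm [  3.7 -43.4] z 95.2 yaw_x deg in unit 89.9 tilt [0.001 0.   ] open 85.4 grip 0.0 F [ 0.2  0.5 -0.3] q6 -0.14
81 262.8 185.0 [-23.9 -99.3]
1392 271.6 186.6 [-47.4 -96.9]
3597 290.1 189.5 [-95.9 -93.1]
1958 247.3 190.1 [ 12.5 -69.6]
1229 246.6 212.0 [-0.4 15.3]
1711 224.5 227.6 [39.5 77.2]
```

View pics/p6.png

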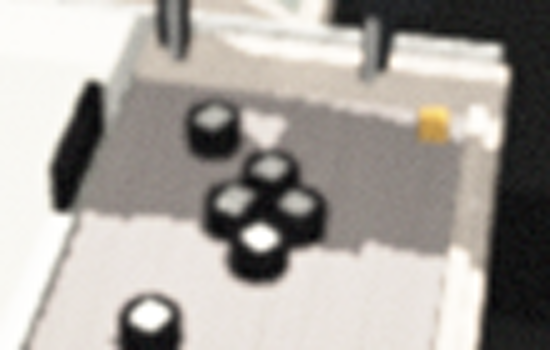

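The side view shows the four base pucks still touching, around crop (265,205), and the two placed pucks standing at (213,118) and (150,318), the latter at unit (39.5,77).

```bash
python3 -m jog '[[0,0,0,0,0,0.9,1],[0,0,0,0,0,0.8,1],[0,0,0,0,0,0.33,1],[0,0,0,0,0,0,-1],[0,0,0,0,0,0,-1]]' 30 >/dev/null
python3 -m jog '[[0,0,0,0,0,0,-1],[0,0,0,0,0,0,-1],[0,0,0,0,0,0,-1],[0,0,0,0,0,-0.6,-1],[0,0,0,0,0,-0.6,-1]]' 30 >/dev/null
python3 to.py
python3 -m jog '[[0,0,0,-0.6,-0.7,0,-1],[0,0,0,-0.63,-0.73,0,-1],[0,0,0,0,0,0,-1],[0,0,0,0,0,0,-1]]' 30 >/dev/null
python3 to.py
```

```text
t 12.0 unit mm [  3.  -42.8] z 70.8 yaw_x deg in unit 90.0 tilt [-0.001  0.   ] open 28.5 grip 29.706599414348602 F [ 0.8 -0.1 -0.8] q6 -0.14
t 12.5 unit mm [-38.9 -79.6] z 70.8 yaw_x deg in unit 90.0 tilt [ 0.002 -0.   ] open 28.3 grip 29.729308784008026 F [0.  0.2 1.3] q6 -0.22
```

```bash
python3 -m jog '[[0,0,0,0,0,0.7,-1],[0,0,0,0,0,0.5,-1],[0,0,0,0,0,0,-1],[0,0,0,0,0,0,-1]]' >/dev/null
python3 to.py
python3 -m jog '[[0,0,0,0,0,0,0.05],[0,0,0,0,0,0,0.05],[0,0,0,0,0,-0.5,0.05],[0,0,0,0,0,-1,0.5],[0,0,0,0,0,-0.5,1]]' >/dev/null
python3 -m jog '[[0,0,0,0.9,0.4,0,1],[0,0,0,0.9,0.4,0,1],[0,0,0,0.9,0.4,0,1],[0,0,0,0.63,0.08,0,1],[0,0,0,0,0,0,1]]' >/dev/null
python3 -m jog '[[0,0,0,0,0,0,1]]' >/dev/null
python3 to.py
```

```text
t 13.0 unit mm [-39.4 -79.5] z 34.0 yaw_x deg in unit 90.0 tilt [-0.  0.] open 28.8 grip 34.62055206298828 F [-0.4 -0.1 -0.6] q6 -0.22
t 14.38 unit mm [-1.6 19.7] z 93.8 yaw_x deg in unit 90.0 tilt [-0. -0.] open 85.6 grip 0.0 F [-0.7 -1.2 -0. ] q6 -0.03
```

```bash
python3 -m jog '[[0,0,0,0,0,0.9,1],[0,0,0,0,0,0.8,1],[0,0,0,0,0,0.29,1],[0,0,0,0,0,0,-1],[0,0,0,0,0,0,-1]]' 30 >/dev/null
python3 -m jog '[[0,0,0,0,0,0,-1],[0,0,0,0,0,0,-1],[0,0,0,0,0,0,-1],[0,0,0,0,0,-0.6,-1],[0,0,0,0,0,-0.6,-1]]' 30 >/dev/null
python3 to.py
python3 -m jog '[[0,0,0,0.7,-0.45,0,-1],[0,0,0,0.7,-0.45,0,-1],[0,0,0,0.67,-0.38,0,-1],[0,0,0,0,0,0,-1],[0,0,0,0,0,0,-1]]' 30 >/dev/null
python3 to.py
```

```text
t 15.62 unit mm [-1.4 20.3] z 71.1 yaw_x deg in unit 90.0 tilt [-0.  0.] open 28.0 grip 29.655088484287262 F [ 0.6 -0.4 -0.4] q6 -0.03
t 16.25 unit mm [-39.   82.1] z 71.0 yaw_x deg in unit 90.0 tilt [ 0.001 -0.   ] open 28.3 grip 29.662798047065735 F [-0.  -0.3 -0.1] q6 0.09
```

```bash
python3 -m jog '[[0,0,0,0,0,0.7,-1],[0,0,0,0,0,0.5,-1],[0,0,0,0,0,0,-1],[0,0,0,0,0,0,-1]]' >/dev/null
python3 to.py
python3 -m jog '[[0,0,0,0,0,0,0.05],[0,0,0,0,0,0,0.05],[0,0,0,0,0,-0.5,0.05],[0,0,0,0,0,-1,0.5],[0,0,1,0,0,-0.5,1]]' >/dev/null
python3 -m jog '[[0,0,1,0,0,0,1],[0,0,1,0,0,0,1],[0,0,1,0,0,0,1],[0,0,1,0,0,0,1],[0,0,1,0,0,0,1]]' >/dev/null
python3 -m jog '[[0,0,1,0,0,0,1],[0,0,1,0,0,0,1],[0,0,1,0,0,0,1],[0,0,1,0,0,0,1],[0,0,1,0,0,0,1]]' >/dev/null
python3 -m jog '[[0,0,1,0,0,0,1],[0,0,1,0,0,0,1],[0,0,1,0,0,0,1],[0,0,1,0,0,0,1],[0,0,1,0,0,0,1]]' >/dev/null
python3 -m jog '[[0,0,1,0,0,0,1],[0,0,1,0,0,0,1],[0,0,0,0,0,0,1]]' >/dev/null
python3 to.py
python3 - <<'E'
from h import *
for n,th in(("side",100),("top",140)):
    s=viewer.get_image(n); np.save(n+"1.npy",s,allow_pickle=True)
    c=proj(s,np.append(u2w((0,0)),.048))[0].astype(int); print(n,c)
    x0,y0=c-np.array([55,45]); v=s['img'][y0:y0+90,x0:x0+110]
    cv2.imwrite(f'pics/q{n}.png',cv2.resize(v[:,:,::-1],(550,450),interpolation=2))
a=np.hstack([cv2.imread("pics/qside.png")[:,:400],cv2.imread("pics/qtop.png")[:,:400]]);cv2.imwrite("pics/p7.png",np.hstack([cv2.resize(cv2.imread(f"pics/q{n}.png"),(400,327)) for n in("side","top")]))
E
```

```text
t 16.75 unit mm [-39.6  82. ] z 34.1 yaw_x deg in unit 90.0 tilt [-0. -0.] open 28.5 grip 33.55857074260712 F [-0.1 -0.3  0. ] q6 0.09
t 19.62 unit mm [-39.2  82.4] z 95.4 yaw_x deg in unit 0.1 tilt [0.001 0.   ] open 85.6 grip 0.0 F [ 0.8  0.2 -0.2] q6 1.66
side [247 207]
top [252 197]
```

View pics/p7.png

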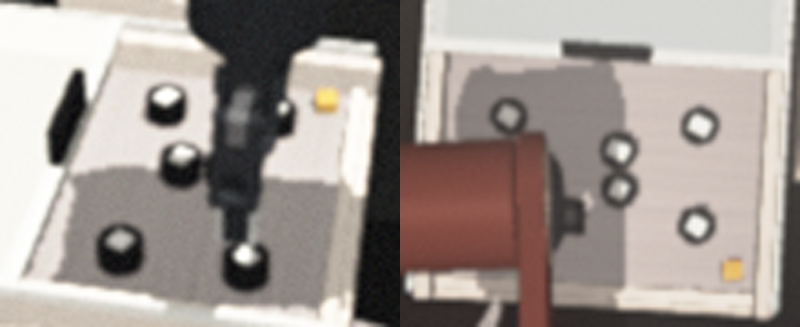

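The top crop shows four placed pucks standing at (508,116), (700,125) and (697,224), with the front-left one hidden by the arm. The last two are side by side at (619,149) and (619,187), as expected.

```bash
python3 -m jog '[[0,0,0,0.5,0.8,0,0.4],[0,0,0,0.5,0.8,0,0.4],[0,0,0,0.5,0.8,0,0.4],[0,0,0,0.4,0.73,0,0.4],[0,0,0,0,0,0,0.4]]' 30 >/dev/null
python3 -m jog '[[0,0,0,0,0,0,0.4]]' >/dev/null
python3 to.py
python3 -m jog '[[0,0,0,0,0,0.9,0.4],[0,0,0,0,0,0.8,0.4],[0,0,0,0,0,0.33,0.4],[0,0,0,0,0,0,-1],[0,0,0,0,0,0,-1]]' 30 >/dev/null
python3 -m jog '[[0,0,0,0,0,0,-1],[0,0,0,0,0,0,-1],[0,0,0,0,0,-0.3,-1],[0,0,0,0,0,0,-1]]' 30 >/dev/null
python3 to.py
```

```text
t 20.48 unit mm [ 17.  -11.1] z 94.2 yaw_x deg in unit 0.0 tilt [-0.  0.] open 60.1 grip 0.0 F [ 0.2 -1.8 -0. ] q6 1.49
t 21.6 unit mm [ 18.2 -11.7] z 43.5 yaw_x deg in unit 0.0 tilt [ 0.002 -0.   ] open 28.4 grip 29.662517309188843 F [ 0.4  0.  -0.6] q6 1.49
```

```bash
python3 -m jog '[[0,0,0,0.4,-0.2,0,-1],[0,0,0,0.4,-0.2,0,-1],[0,0,0,0,0,0.3,-1],[0,0,0,0,0,0,-1],[0,0,0,0,0,0,-1]]' >/dev/null
python3 to.py
python3 -m jog '[[0,0,0,0,0,0,0.2],[0,0,0,0,0,0,0.2],[0,0,0,0,0,-0.5,0.2],[0,0,0,0,0,-1,0.4],[0,0,0,0,0,0,0.4]]' >/dev/null
python3 -m jog '[[0,0,0,-0.9,0.2,0,0.4],[0,0,0,-0.9,0.2,0,0.4],[0,0,0,-0.17,0,0,0.4],[0,0,0,0,0,0,0.4],[0,0,0,0,0,0,0.4]]' >/dev/null
python3 to.py
```

```text
t 22.23 unit mm [41.6  0.5] z 33.2 yaw_x deg in unit 0.0 tilt [0. 0.] open 28.2 grip 31.485371589660645 F [2.  0.4 2.1] q6 1.51
t 23.48 unit mm [-16.9 -11.5] z 78.6 yaw_x deg in unit 0.0 tilt [ 0.001 -0.   ] open 59.5 grip 0.0 F [ 1.  -0.3  0.4] q6 1.48
```

```bash
python3 -m jog '[[0,0,0,0,0,0.8,0.4],[0,0,0,0,0,0.66,0.4],[0,0,0,0,0,0,-1],[0,0,0,0,0,0,-1],[0,0,0,0,0,0,-1]]' 30 >/dev/null
python3 -m jog '[[0,0,0,0,0,0,-1],[0,0,0,0,0,-0.3,-1],[0,0,0,-0.4,-0.2,0,-1],[0,0,0,-0.43,-0.2,0,-1],[0,0,0,0,0,0.3,-1]]' 30 >/dev/null
python3 -m jog '[[0,0,0,0,0,0,-1],[0,0,0,0,0,0,-1]]' 30
python3 to.py
python3 -m jog '[[0,0,0,0,0,0,0.2],[0,0,0,0,0,0,0.2],[0,0,0,0,0,-0.5,0.2],[0,0,0,0,0,-1,0.2],[0,0,0,0,0,-1,-1]]' >/dev/null
python3 to.py
python3 - <<'E'
from h import *
for n in("side","top"):
    s=viewer.get_image(n); np.save(n+"2.npy",s,allow_pickle=True)
# dial geometry from first pictures: panel plane through the unit-frame ridge
d=np.load("top0.npy",allow_pickle=True).item(); s=np.load("side0.npy",allow_pickle=True).item()
T=s["img"][100:190,180:280,::-1]; cv2.imwrite("pics/p8.png",np.hstack([cv2.resize(s["img"][135:170,218:258,::-1],(400,350),interpolation=2),cv2.resize(d["img"][165:205,303:353,::-1],(400,350)[:1]+(350,),interpolation=2)]))
E
```

```text
t: 24.98
tool_pos: [0.5093, 0.0095, 0.0341]
tool_rot: [3.14, -0.096, -0.001]
contact_force: [-0.6, 0.0, 0.3]
opening: 0.0286
grip_force: 31.9
t 24.98 unit mm [-42.8   0.3] z 34.1 yaw_x deg in unit 0.0 tilt [-0.001 -0.   ] open 28.6 grip 31.903629899024963 F [-0.6  0.   0.3] q6 1.5
t 25.6 unit mm [-42.4   0.4] z 111.4 yaw_x deg in unit -0.0 tilt [ 0.001 -0.   ] open 34.3 grip 0.0 F [ 1.  -0.1 -0.4] q6 1.5
```

View pics/p8.png

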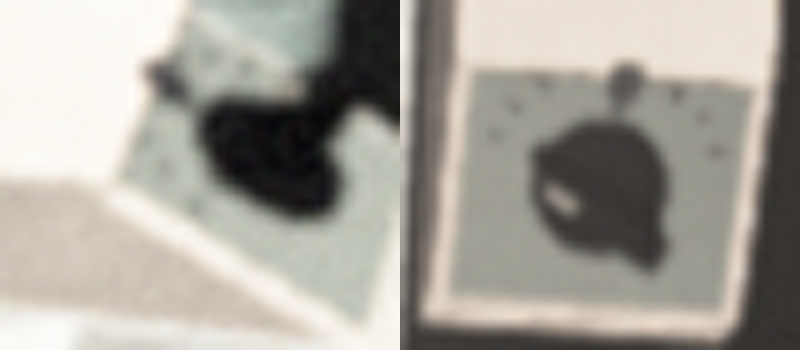

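The dial's pale mark and nose point left and up-slope, roughly 0.3 rad. The index tab tip is at (621,110) in the right half and the disc centre near (600,185). Now I'll check the pucks numerically and compute the dial geometry.

```bash
cat > dial.py <<'E'
from h import *
d=np.load("top0.npy",allow_pickle=True).item(); s=np.load("side0.npy",allow_pickle=True).item()
n=np.array([-.5*np.cos(TH),-.5*np.sin(TH),.866]); up=np.array([.866*np.cos(TH),.866*np.sin(TH),.5]); rt=np.array([np.sin(TH),-np.cos(TH),0])
p0=np.append(u2w((.076,-.21)),.106)
def onp(D,u,v,h):
    o,r=ray(D,u,v); return o+r*((p0+n*h-o)@n)/(r@n)
tp=lambda x,y:(303+(x-400+.5)/8-.5,165+(y+.5)/8.75-.5)
sp=lambda x,y:(218+(x+.5)/10-.5,135+(y+.5)/10-.5)
if __name__=="__main__":
    U=lambda p:np.round(np.append(w2u(p),p[2])*1000,1)
    ax=onp(d,*tp(600,185),.005)-.005*n
    tip=onp(d,*tp(621,110),.004); tips=onp(s,*sp(187,100),.004)
    print("axis foot",U(ax),"tip top",U(tip),"tip side",U(tips))
    for t in(tip,tips): v=t-ax; print("r",np.hypot(v@up,v@rt)*1000,"angle",np.degrees(np.arctan2(v@rt,v@up)),"dial",1.2+np.arctan2(v@rt,v@up))
    print("disc centre in side crop",(proj(s,ax+.005*n)[0]-[218,135])*10)
    for a in(.1,.35,.6):
        b=np.cos(a-1.2)*up+np.sin(a-1.2)*rt
        for nm,q in dict(nose=ax+.028*b+.034*n,nosefoot=ax+.028*b+.005*n,tail=ax-.022*b+.034*n).items():
            t=(proj(d,q)[0]-[303,165]+.5)*[8,8.75]+[400,0]; print(a,nm,"top",np.round(t),"side",np.round((proj(s,q)[0]-[218,135]+.5)*10))
E
python3 dial.py
python3 - <<'E'
from h import *
for n in("side2","top2"):
    s=np.load(n+".npy",allow_pickle=True).item(); im=s["img"].astype(np.uint8)
    pl=[proj(s,np.append(u2w(q),.03))[0] for q in((-.09,-.12),(-.09,.12),(.085,.12),(.085,-.12))]
    m=np.zeros(im.shape[:2],np.uint8); cv2.fillPoly(m,[np.int32(pl)],255)
    dark=((im.max(2)<85)&(m>0)).astype(np.uint8); k,_,st,ce=cv2.connectedComponentsWithStats(dark)
    for i in range(1,k):
        if st[i][4]>15: print(n,st[i],np.round(w2u(onz(s,*ce[i],.042 if n[0]=="s" else .046))*1000,0))
s=np.load("top2.npy",allow_pickle=True).item()["img"][140:230,195:320,::-1]; t=np.load("side2.npy",allow_pickle=True).item()["img"][165:245,190:310,::-1]
cv2.imwrite("pics/p9.png",np.hstack([cv2.resize(s,(400,288),interpolation=2),cv2.resize(t,(400,288),interpolation=2)]))
E
```

```text
axis foot [  44.9 -206.9   88.1] tip top [  65.4 -211.3  104.5] tip side [  65.8 -195.4  104.7]
r 26.312262830093506 angle 9.48012966985026 dial 1.36545947625489
r 28.81525282804286 angle -23.639341604746527 dial 0.7874156559934931
disc centre in side crop [272.25866566 122.00303485]
0.1 nose top [540. 185.] side [276.  73.]
0.1 nosefoot top [532. 145.] side [222. 148.]
0.1 tail top [664. 259.] side [371.  38.]
0.35 nose top [553. 169.] side [260.  55.]
0.35 nosefoot top [545. 129.] side [207. 130.]
0.35 tail top [653. 271.] side [383.  52.]
0.6 nose top [570. 157.] side [249.  36.]
0.6 nosefoot top [562. 117.] side [196. 112.]
0.6 tail top [640. 281.] side [392.  66.]
side2 [262 185  11  15 101] [-37. -75.]
side2 [232 188  11   9  72] [ 38. -63.]
side2 [225 204  12  12  92] [39. 10.]
side2 [258 207  12  13 100] [-40.   9.]
side2 [219 227  12  10  75] [38. 87.]
side2 [253 230  12  12  80] [-40.  86.]
top2 [249 184   9   6  16] [30. -2.]
top2 [218 199   3  18  23] [-34.  94.]
top2 [276 204   7  23  62] [-45. -79.]
```

View pics/p9.png

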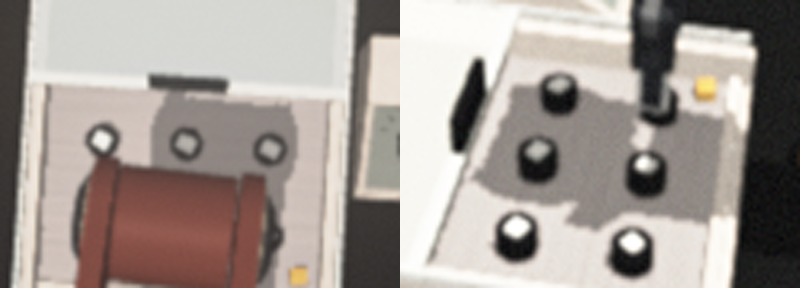

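All six pucks stand apart in two rows of three (side view (560,92)…(632,250)), and the block is at (706,88). The dial panel height doesn't agree between the two views, so I'll triangulate it, and start the cover in the meantime.

```bash
python3 - <<'E'
from dial import *
def tri(a,b):
    (o1,r1),(o2,r2)=ray(d,*a),ray(s,*b); A=np.stack([r1,-r2],1); k=np.linalg.lstsq(A,o2-o1,rcond=None)[0]
    p,q=o1+k[0]*r1,o2+k[1]*r2; m=(p+q)/2; return np.round(np.append(w2u(m),m[2])*1000,1),round(np.linalg.norm(p-q)*1000,1)
print("tab tip",tri(tp(621,110),sp(187,100)),"head",tri(tp(628,72),sp(155,75)))
print("panel TL corner",tri(tp(470,68),sp(118,180)),"panel BL",tri(tp(450,295),sp(362,325)))
E
python3 -m jog '[[0,0,0,0.9,0,0,-1],[0,0,0,0.9,0,0,-1],[0,0,0,0.9,0,0,-1],[0,0,0,0.9,0,0,-1],[0,0,0,0.9,0,0,-1]]' >/dev/null
python3 -m jog '[[0,0,0,0.7,0,0,-1],[0,0,0,0,0,0.5,-1],[0,0,0,0,0,0.5,-1],[0,0,0,0,0,0.3,-1],[0,0,0,0,0,0,-1]]' >/dev/null
python3 to.py
```

```text
tab tip (array([  67.7, -212.6,   94.7]), np.float64(2.8)) head (array([  78.2, -213.6,  101. ]), np.float64(0.7))
panel TL corner (array([  77.1, -159.5,   98.9]), np.float64(1.3)) panel BL (array([   8.2, -160.1,   60.5]), np.float64(3.6))
t 26.95 unit mm [111.7   0.6] z 68.6 yaw_x deg in unit -0.0 tilt [-0.003  0.   ] open 0.3 grip 0.0 F [ 0.2 -0.2  0.3] q6 1.52
```

```bash
python3 -m jog '[[0,0,0,-0.4,0,0,-1],[0,0,0,-0.5,0,0,-1],[0,0,0,-0.6,0,0,-1],[0,0,0,-0.6,0,0,-1],[0,0,0,-0.6,0,0,-1]]' | grep -E "force"; python3 to.py
python3 -m jog '[[0,0,0,-0.6,0,0,-1],[0,0,0,-0.6,0,0,-1],[0,0,0,-0.6,0,0,-1],[0,0,0,-0.6,0,0,-1],[0,0,0,-0.6,0,0,-1]]' | grep force; python3 to.py
sed -i 's/-.21)),.106)/-.21)),.097)/' dial.py; python3 dial.py
python3 - <<'E'
from h import *
for n in("side","top"): np.save(n+"3.npy",viewer.get_image(n),allow_pickle=True)
s=np.load("top3.npy",allow_pickle=True).item()["img"][165:205,303:353,::-1]; t=np.load("side3.npy",allow_pickle=True).item()["img"]
cv2.imwrite("pics/p10.png",np.hstack([cv2.resize(s,(400,350),interpolation=2),cv2.resize(t[120:250,180:328,::-1],(400,350),interpolation=2)]))
E
```

```text
contact_force: [1.7, 0.7, -0.9]
grip_force: 1.2
t 27.57 unit mm [32.2  0.7] z 71.6 yaw_x deg in unit -0.0 tilt [0.003 0.   ] open -0.4 grip 1.1579667474143207 F [ 1.7  0.7 -0.9] q6 1.51
contact_force: [3.2, 1.3, 0.3]
grip_force: 1.2
t 28.2 unit mm [-57.4   0.9] z 71.8 yaw_x deg in unit -0.0 tilt [0.004 0.001] open -0.2 grip 1.1601221817545593 F [3.2 1.3 0.3] q6 1.5
axis foot [  45.6 -208.2   79.4] tip top [  66.2 -212.6   96. ] tip side [  68.3 -208.2   97.2]
r 26.490739136553003 angle 9.476706339935873 dial 1.365399727876502
r 28.548774621178353 angle 0.0805838134770473 dial 1.2014064528689874
disc centre in side crop [270.2841089  146.09677644]
0.1 nose top [540. 185.] side [274.  98.]
0.1 nosefoot top [533. 145.] side [221. 173.]
0.1 tail top [663. 258.] side [369.  63.]
0.35 nose top [554. 169.] side [258.  80.]
0.35 nosefoot top [546. 130.] side [206. 155.]
0.35 tail top [653. 270.] side [381.  77.]
0.6 nose top [571. 157.] side [247.  62.]
0.6 nosefoot top [562. 117.] side [195. 136.]
0.6 tail top [640. 280.] side [389.  90.]
```

View pics/p10.png

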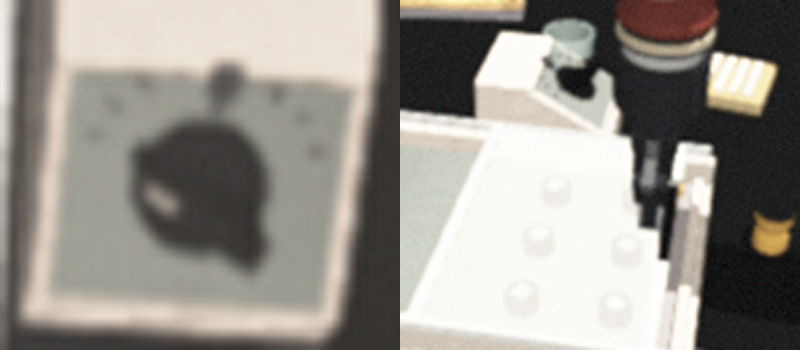

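The cover is about 80% shut with all five visible pucks standing underneath. The tick marks form an arc that gives the dial's axis. Finish the cover push now.

```bash
python3 -m jog '[[0,0,0,-0.5,0,0,-1],[0,0,0,-0.2,0,0,-1],[0,0,0,0,0,0,-1]]' | grep -E "force"; python3 to.py
python3 - <<'E'
from dial import *
from scipy.optimize import least_squares
T=[(95,132),(113,103),(145,83),(278,95),(303,117),(317,151)]
P=np.array([(lambda v:(v@rt,v@up))(onp(d,*tp(x+400,y),0)-p0) for x,y in T])*1000
f=least_squares(lambda q:np.hypot(P[:,0]-q[0],P[:,1]-q[1])-q[2],[0,-40,38])
c=f.x; ax=p0+(c[0]*rt+c[1]*up)/1000; print("circle",c,np.round(f.fun,1),"axis foot unit",w2u(ax)*1000,ax[2]*1000)
print("tick angles",np.round(1.2+np.arctan2(P[:,0]-c[0],P[:,1]-c[1]),2))
for x,y,h in((621,110,.004),(628,72,.004),(628,72,.01)):
    v=onp(d,*tp(x,y),h)-ax; print("tab",np.hypot(v@rt,v@up)*1000,1.2+np.arctan2(v@rt,v@up))
print("side disc",(proj(s,ax+.005*n)[0]-[218,135])*10, "top disc",(proj(d,ax+.005*n)[0]-[303,165])*[8,8.75]+[400,0])
E
```

```text
contact_force: [25.6, -0.4, -18.2]
grip_force: 12.6
t 28.68 unit mm [-71.4   0.3] z 72.3 yaw_x deg in unit -0.1 tilt [ 0.022 -0.001] open -0.3 grip 12.637221068143845 F [ 25.6  -0.4 -18.2] q6 1.5
circle [ -1.49742448 -39.09359181  42.5890059 ] [-0.6  0.8 -0.1 -0.7  0.5  0. ] axis foot unit [  42.14494949 -208.50257552] 77.45320409524298
tick angles [0.07 0.35 0.64 1.8  2.08 2.39]
tab 30.380446237129952 1.3338906133191615
tab 43.60578824797407 1.3129079379161877
tab 46.163528565550514 1.2850874227450628
side disc [282.38224676 152.89129874] top disc [596.07253618 192.38545143]
```

```bash
python3 -m jog '[[0,0,0,0.5,0,0,-1],[0,0,0,0.1,0,-0.7,-1],[0,0,0,0.9,0,-0.5,-1],[0,0,0,0.9,0,0,-1],[0,0,0,0,0,0,-1]]' | grep contact; python3 to.py
cat > cov.py <<'E'
from h import *
def handle(D,name):
    im=D["img"]; out=[]
    for ux in np.arange(-.12,.11,.001):   # dark share along the bar's upper line z=.088, y -30..30 mm
        q=proj(D,[np.append(u2w((ux,y)),.088) for y in np.linspace(-.03,.03,25)]); v=[im[int(round(b)),int(round(a))].max() for a,b in q]
        out.append((ux*1000,np.median(v)))
    out=np.array(out); lo=out[out[:,1]<100]; print(name,"dark x",np.round(lo[:,0]).tolist())
if __name__=="__main__":
    import sys
    for n in("top","side"):
        handle(np.load(n+"0.npy",allow_pickle=True).item(),n+"0"); handle(viewer.get_image(n),n+" now")
E
python3 cov.py
```

```text
contact_force: [-0.0, -0.5, -1.0]
t 29.3 unit mm [-5.1  0.2] z 107.4 yaw_x deg in unit -0.0 tilt [ 0.001 -0.   ] open -0.1 grip 0.0 F [-0.  -0.5 -1. ] q6 1.51
top0 dark x [-120.0, -119.0, -118.0, -117.0, -116.0, -115.0, -114.0, -113.0, -112.0, -111.0, 84.0, 85.0, 86.0, 87.0, 88.0, 89.0, 90.0, 91.0]
top now dark x [-116.0, -115.0, -114.0, -113.0, -112.0, -111.0, -110.0, -109.0, -93.0, -92.0, -91.0, -90.0, -89.0, -88.0, -87.0, 52.0, 53.0, 54.0, 55.0]
side0 dark x [-120.0, -119.0, -118.0, -117.0, -116.0, -115.0, -114.0, -113.0, -112.0, -111.0, -110.0, -109.0, 79.0, 80.0, 81.0, 82.0, 83.0, 84.0, 85.0, 86.0, 87.0, 88.0, 89.0, 90.0, 91.0, 92.0, 93.0, 94.0, 95.0]
side now dark x [-120.0, -119.0, -118.0, -117.0, -116.0, -115.0, -114.0, -113.0, -112.0, -111.0, -110.0, -109.0, -91.0, -90.0, -89.0, -88.0, -87.0, -86.0, -85.0]
```

```bash
python3 -m jog '[[0,0,0,-0.8,0,0,-1],[0,0,0,-0.7,0,0.37,-1],[0,0,0,0,0,0.8,-1],[0,0,0,-0.4,0,0,-1],[0,0,0,-0.3,0,0,-1]]' | grep contact; python3 to.py
python3 -m jog '[[0,0,0,-0.2,0,0,-1],[0,0,0,0,0,0,-1]]' | grep contact; python3 to.py
python3 -m jog '[[0,0,0,-0.15,0,0,-1],[0,0,0,0,0,0,-1]]' | grep contact; python3 to.py
```

```text
contact_force: [18.8, -1.4, -12.6]
t 30.02 unit mm [-71.6   0.4] z 71.8 yaw_x deg in unit -0.0 tilt [ 0.007 -0.   ] open 0.2 grip 9.27233599126339 F [ 18.8  -1.4 -12.6] q6 1.5
contact_force: [26.0, -1.6, -18.7]
t 30.27 unit mm [-71.4   0.2] z 74.2 yaw_x deg in unit -0.0 tilt [ 0.023 -0.002] open 0.1 grip 12.676436305046082 F [ 26.   -1.6 -18.7] q6 1.5
contact_force: [43.8, -1.0, -32.4]
t 30.52 unit mm [-71.4   0.1] z 74.5 yaw_x deg in unit -0.1 tilt [ 0.036 -0.002] open 0.0 grip 21.55795454978943 F [ 43.8  -1.  -32.4] q6 1.5
```

```bash
python3 -m jog '[[0,0,0,0.5,0,0,-1],[0,0,0,0.3,0,-0.8,-1],[0,0,0,0.6,0.5,-0.9,-1],[0,0,0,0.6,0.9,-0.8,-1],[0,0,0,0.2,0.9,-0.3,-1]]' >/dev/null; python3 to.py
python3 -m jog '[[0,0,0,0.1,0.9,0,-1],[0,0,0,0.1,0.9,0,-1],[0,0,0,0.1,0.9,0,-0.3],[0,0,0,0.1,0.9,0,-0.1],[0,0,0,0,0.9,0,-0.1]]' >/dev/null; python3 to.py
python3 -m jog '[[0,1,0,0,0,0,-0.1],[0,1,0,0,0,0,-0.1],[0,1,0,0,0,0,-0.1],[0,1,0,0,0,0,-0.1],[0,1,0,0,0,0,-0.1]]' >/dev/null
python3 -m jog '[[0,1,0,0,0,0,-0.1],[0,0,-1,0,0,0,-0.1],[0,0,-1,0,0,0,-0.1],[0,0,-1,0,0,0,-0.1],[0,0,-1,0,0,0,-0.1]]' >/dev/null
cat > td.py <<'E'
# tool against the panel: TCP to the axis (right, up-slope, height over the panel), tool x clockwise from up-slope
from h import *
from dial import n,up,rt
from scipy.spatial.transform import Rotation as Ro
o=status.get_obs();R=Ro.from_rotvec(o["tool_rot"]).as_matrix()
F=np.append(u2w((.044,-.2083)),.078); v=(np.array(o["tool_pos"])-F)*1000
print("t",round(o["t"],2),"right",round(v@rt,1),"up",round(v@up,1),"height",round(v@n,1),"dial eq",round(1.2+np.arctan2(R[:,0]@rt,R[:,0]@up),3),"axis err deg",round(np.degrees(np.arccos(-R[:,2]@n)),1),"tool x/y/z to go, shares, at h=12:",np.round((R.T@(-v+12*n))/30,2),"open",round(o["opening"]*1000,1),"grip",round(o["grip_force"],1),"F",np.round(o["contact_force"],1),"torque",np.round(o["wrist_torque"],2),"q6",round(o["q"][5],2))
E
python3 td.py; python3 cov.py
```

```text
t 31.15 unit mm [-15.4 -69.5] z 159.1 yaw_x deg in unit 0.0 tilt [ 0.005 -0.001] open 0.0 grip 0.0 F [-0.7  0.1 -0.5] q6 1.38
t 31.77 unit mm [  -5.1 -204.4] z 156.9 yaw_x deg in unit 0.0 tilt [ 0.002 -0.001] open 38.7 grip 0.0 F [-0.4 -0.4  0.4] q6 1.15
t 33.02 right -4.8 up -3.3 height 92.8 dial eq 0.847 axis err deg 0.4 tool x/y/z to go, shares, at h=12: [0.04 0.19 2.7 ] open 38.6 grip 0.0 F [ 0.  -0.6  0. ] torque [ 0.    0.22 -0.02] q6 0.51
top0 dark x [-120.0, -119.0, -118.0, -117.0, -116.0, -115.0, -114.0, -113.0, -112.0, -111.0, 84.0, 85.0, 86.0, 87.0, 88.0, 89.0, 90.0, 91.0]
top now dark x [-120.0, -119.0, -118.0, -117.0, -116.0, -115.0, -114.0, -113.0, -112.0, -111.0, -91.0, -90.0, -89.0, -88.0, -87.0]
side0 dark x [-120.0, -119.0, -118.0, -117.0, -116.0, -115.0, -114.0, -113.0, -112.0, -111.0, -110.0, -109.0, 79.0, 80.0, 81.0, 82.0, 83.0, 84.0, 85.0, 86.0, 87.0, 88.0, 89.0, 90.0, 91.0, 92.0, 93.0, 94.0, 95.0]
side now dark x [-120.0, -119.0, -118.0, -117.0, -116.0, -115.0, -114.0, -113.0, -112.0, -111.0, -110.0, -109.0, -90.0, -89.0, -88.0, -87.0, -86.0, -85.0]
```

```bash
python3 - <<'E'
from h import *
for n in("top","side"):
  for D,(a,b) in((np.load(n+"0.npy",allow_pickle=True).item(),(70,110)),(viewer.get_image(n),(-112,-72))):
    g=cv2.cvtColor(D["img"],cv2.COLOR_RGB2GRAY).astype(np.float32); pr=[]
    for ux in range(a,b,2):
        q=proj(D,[np.append(u2w((ux/1000,y)),.0935) for y in np.linspace(-.025,.025,21)]).astype(np.float32)
        pr.append(int(cv2.remap(g,q[None,:,0].copy(),q[None,:,1].copy(),cv2.INTER_LINEAR).mean()))
    print(n,a,pr)
E
python3 -m jog '[[0,0,-1,0,0,0,-0.1],[0,0,-1,0,0,0,-0.1],[0,0,-1,0,0,0,-0.1],[0,0,-1,0,0,0,-0.1],[0,0,-1,0,0,0,-0.1]]' >/dev/null
python3 -m jog '[[0,0,-1,0,0,0,-0.1],[0,0,-1,0,0,0,-0.1],[0,0,0,0,0,0,-0.1]]' >/dev/null; python3 td.py
```

```text
top 70 [200, 201, 201, 196, 180, 145, 107, 82, 75, 75, 88, 121, 166, 199, 212, 215, 215, 215, 214, 214]
top -112 [64, 89, 137, 192, 219, 225, 224, 221, 195, 147, 101, 76, 81, 116, 166, 203, 217, 220, 219, 219]
side 70 [188, 165, 166, 164, 140, 105, 72, 47, 31, 27, 31, 63, 129, 200, 237, 245, 245, 245, 245, 244]
side -112 [24, 56, 130, 213, 247, 249, 249, 251, 252, 241, 175, 79, 31, 53, 124, 205, 243, 248, 248, 248]
t 34.23 right -4.8 up -3.7 height 91.9 dial eq 0.242 axis err deg 0.4 tool x/y/z to go, shares, at h=12: [-0.06  0.19  2.66] open 37.9 grip 0.0 F [ 0.4 -0.2  0.3] torque [ 0.02  0.25 -0.04] q6 -0.1
```

```bash
python3 - <<'E'
from h import *
for D,nm in((np.load("top0.npy",allow_pickle=True).item(),"open"),(viewer.get_image("top"),"now")):
    g=cv2.cvtColor(D["img"],cv2.COLOR_RGB2GRAY).astype(np.float32)
    for a,b in((-118,-70),(60,124),(240,300)):
        for y0,y1 in((.05,.11),(-.11,-.05)):
            pr=[]
            for ux in range(a,b,2):
                q=proj(D,[np.append(u2w((ux/1000,y)),.0635) for y in np.linspace(y0,y1,31)]).astype(np.float32)
                pr.append(int(cv2.remap(g,q[None,:,0].copy(),q[None,:,1].copy(),cv2.INTER_LINEAR).mean()))
            print(nm,a,y0,pr)
E
```

```text
open -118 0.05 [78, 76, 74, 77, 105, 153, 201, 220, 222, 223, 226, 225, 218, 200, 189, 192, 198, 202, 202, 201, 200, 199, 198, 198]
open -118 -0.11 [55, 54, 56, 77, 121, 175, 211, 222, 224, 228, 231, 230, 219, 198, 191, 193, 196, 196, 196, 196, 196, 195, 194, 194]
open 60 0.05 [195, 194, 194, 194, 194, 195, 196, 196, 195, 193, 194, 201, 216, 230, 236, 237, 234, 227, 220, 215, 214, 213, 214, 214, 214, 214, 214, 214, 214, 214, 214, 214]
open 60 -0.11 [198, 198, 197, 197, 196, 196, 197, 198, 198, 198, 202, 211, 224, 232, 235, 235, 232, 225, 219, 215, 214, 214, 214, 214, 214, 214, 214, 214, 214, 214, 214, 214]
open 240 0.05 [212, 212, 212, 212, 211, 211, 211, 211, 211, 211, 211, 211, 210, 210, 214, 223, 230, 233, 232, 222, 200, 173, 143, 111, 82, 65, 59, 59, 59, 59]
open 240 -0.11 [211, 211, 211, 211, 211, 211, 211, 210, 210, 210, 210, 210, 210, 211, 216, 224, 229, 231, 228, 212, 187, 158, 127, 96, 73, 62, 60, 60, 60, 60]
now -118 0.05 [80, 78, 77, 80, 107, 154, 202, 220, 223, 223, 226, 230, 235, 238, 239, 238, 234, 227, 221, 218, 218, 218, 218, 217]
now -118 -0.11 [59, 58, 60, 79, 123, 176, 212, 222, 224, 229, 232, 235, 236, 237, 237, 236, 232, 225, 220, 218, 218, 218, 218, 218]
now 60 0.05 [217, 217, 217, 217, 217, 218, 218, 218, 217, 217, 217, 217, 217, 217, 218, 222, 231, 236, 237, 232, 213, 184, 166, 164, 166, 167, 167, 168, 167, 167, 167, 167]
now 60 -0.11 [219, 218, 218, 218, 218, 218, 218, 218, 218, 219, 219, 219, 218, 217, 219, 225, 231, 235, 234, 226, 199, 172, 163, 165, 168, 169, 169, 169, 169, 169, 169, 169]
now 240 0.05 [160, 160, 160, 159, 159, 160, 160, 160, 160, 160, 160, 160, 160, 160, 160, 160, 160, 160, 160, 160, 160, 155, 137, 108, 79, 60, 53, 53, 53, 53]
now 240 -0.11 [155, 155, 155, 155, 155, 155, 155, 155, 155, 156, 156, 156, 156, 156, 156, 156, 157, 157, 157, 157, 155, 146, 122, 92, 67, 55, 52, 53, 53, 52]
```

The cover moved 178 mm to a rigid stop that didn't yield at 44 N, and now spans −94…+100 mm over the plate. That fits fully shut, with a start a few mm off fully open. On to the dial.

```bash
python3 -m jog '[[0,0,0,-0.06,0.19,0.5,-0.1],[0,0,0,0,0,0.7,-0.1],[0,0,0,0,0,0.6,-0.1],[0,0,0,0,0,0.4,-0.1],[0,0,0,0,0,0,-0.1]]' >/dev/null; python3 td.py
python3 -m jog '[[0,0,0,0,0,0.2,-0.1],[0,0,0,0,0,0.1,-0.1],[0,0,0,0,0,0.1,-0.1],[0,0,0,0,0,0,-0.1]]' >/dev/null; python3 td.py
```

```text
t 34.9 right -0.4 up -1.0 height 24.9 dial eq 0.241 axis err deg 0.4 tool x/y/z to go, shares, at h=12: [0.01 0.04 0.43] open 38.5 grip 0.0 F [ 0.5 -0.4 -0.2] torque [-0.    0.25  0.02] q6 -0.13
t 35.4 right -0.0 up -0.3 height 13.5 dial eq 0.24 axis err deg 0.4 tool x/y/z to go, shares, at h=12: [0.   0.01 0.05] open 37.9 grip 0.0 F [ 0.  -0.7  0.5] torque [-0.03  0.23 -0.02] q6 -0.13
```

```bash
python3 -m jog '[[0,0,0,0,0,0,-1],[0,0,0,0,0,0,-1],[0,0,0,0,0,0,-1],[0,0,0,0,0,0,-1],[0,0,0,0,0,0,-1]]' 25 >/dev/null; python3 td.py
```

```text
t 36.02 right 1.6 up 1.5 height 14.2 dial eq 0.24 axis err deg 0.5 tool x/y/z to go, shares, at h=12: [ 0.01 -0.07  0.07] open 11.5 grip 29.2 F [ 4.2 -5.1 -2.3] torque [-0.59 -0.05 -0.32] q6 -0.13
```

```bash
python3 -m jog '[[0,0,0.5,0,0.08,0,-1],[0,0,1,0,0,0,-1],[0,0,1,0,0,0,-1],[0,0,1,0,0,0,-1],[0,0,1,0,0,0,-1]]' >/dev/null; python3 td.py
python3 -m jog '[[0,0,1,0,0,0,-1],[0,0,1,0,0,0,-1],[0,0,1,0,0,0,-1],[0,0,1,0,0,0,-1],[0,0,0,0,0,0,-1]]' >/dev/null; python3 td.py
```

```text
t 36.65 right 1.1 up 1.1 height 14.1 dial eq 0.635 axis err deg 0.4 tool x/y/z to go, shares, at h=12: [-0.01 -0.05  0.07] open 11.4 grip 31.3 F [-9.   1.7  6.2] torque [0.29 0.96 0.19] q6 0.26
t 37.27 right 0.4 up 0.8 height 14.1 dial eq 0.982 axis err deg 0.4 tool x/y/z to go, shares, at h=12: [-0.02 -0.02  0.07] open 11.3 grip 31.6 F [-9.9  3.5  8.2] torque [0.56 0.93 0.24] q6 0.61
```

```bash
python3 -m jog '[[0,0,1,0,0,0,-1],[0,0,1,0,0,0,-1],[0,0,1,0,0,0,-1],[0,0,0.7,0,0,0,-1],[0,0,0,0,0,0,-1]]' >/dev/null; python3 td.py
```

```text
t 37.9 right -0.2 up 0.8 height 14.1 dial eq 1.305 axis err deg 0.5 tool x/y/z to go, shares, at h=12: [-0.03  0.01  0.07] open 11.8 grip 31.7 F [-10.5   5.8   9.5] torque [0.82 0.86 0.46] q6 0.93
```

```bash
python3 -m jog '[[0,0,0,0,0,0,-0.1],[0,0,0,0,0,0,-0.1],[0,0,0,0,0,-0.3,-0.1],[0,0,0,0,0,-0.9,-0.1],[0,0,0,0,0,-1,-0.1]]' >/dev/null
python3 -m jog '[[0,0,0,0,0,-1,-0.1],[0,0,0,0,0,-1,-0.1],[0,0,0,0,0,-1,-0.1],[0,0,0,0,0,-1,-0.1],[0,0,0,0,0,-1,-0.1]]' >/dev/null; python3 td.py
python3 - <<'E'
from dial import *
D=viewer.get_image("top"); np.save("top4.npy",D,allow_pickle=True)
S=viewer.get_image("side"); np.save("side4.npy",S,allow_pickle=True)
g=D["img"].max(2)[165:205,303:353]
print("\n".join(" ".join("%3d"%v for v in r[10:42]) for r in g[3:36]))
E
```

```text
t 39.15 right 1.4 up 1.8 height 231.2 dial eq 1.304 axis err deg 0.4 tool x/y/z to go, shares, at h=12: [-0.07 -0.04  7.31] open 38.5 grip 0.0 F [0.2 0.5 1.2] torque [-0.01  0.26 -0.  ] q6 0.96
234 234 234 234 234 234 233 233 233 234 235 236 235 235 235 235 235 235 235 236 236 235 234 235 235 236 236 235 236 236 237 236
234 234 234 234 234 234 234 234 233 234 235 236 236 236 235 235 235 235 236 236 235 235 234 234 235 236 236 236 236 237 237 236
234 235 234 235 235 235 234 234 234 234 236 236 236 236 235 236 235 235 235 236 236 235 234 234 235 236 236 236 236 236 236 236
232 232 234 234 234 234 233 233 234 234 236 235 236 236 236 236 232 225 223 226 230 235 235 235 235 236 236 236 236 236 236 237
216 217 218 221 221 221 220 221 222 224 226 228 226 229 232 230 206 164 153 170 204 230 235 235 235 235 236 236 237 237 237 236
169 166 167 166 166 165 164 160 164 176 184 184 178 189 201 198 150 107  99 114 158 208 220 221 222 224 226 226 226 227 229 231
157 155 153 153 153 152 148 135 135 150 158 158 155 159 164 155 113  91  92 100 127 156 163 161 158 166 176 179 174 176 187 198
156 157 15
[... 2617 characters left out ...]
 127 153 158 157 157 158 156 156 155 156 155 155 153 168 215
159 159 160 159 158 159 160 160 160 159 158 150 108  72  62  62  90 141 159 159 158 158 158 157 155 155 155 156 154 154 174 219
160 160 160 160 159 159 160 159 158 158 159 154 126  98  86  83 107 146 159 158 157 157 157 156 156 154 155 155 156 157 179 219
175 173 173 169 167 166 168 165 162 160 162 161 152 138 130 126 135 154 160 161 158 157 155 156 155 154 155 156 156 157 188 218
205 205 204 203 198 196 195 193 190 190 189 184 180 174 173 172 173 173 172 172 166 165 163 164 163 161 157 159 159 163 192 216
222 223 224 224 226 225 222 221 223 223 223 220 211 207 206 207 209 205 203 201 196 195 198 197 194 190 188 186 184 186 208 215
```

```bash
python3 cov.py | grep now; python3 -c "
from station import finish_job
print(finish_job())"
```

```text
top now dark x [-120.0, -119.0, -118.0, -117.0, -116.0, -115.0, -114.0, -113.0, -112.0, -111.0, -91.0, -90.0, -89.0, -88.0, -87.0]
side now dark x [-120.0, -119.0, -118.0, -117.0, -116.0, -115.0, -114.0, -113.0, -112.0, -111.0, -110.0, -109.0, -90.0, -89.0, -88.0, -87.0, -86.0, -85.0]
the job is handed in; nothing more can be done
None
```

I handed the job in at about 39 s with no verdict returned: six pucks stand spread face up, the dial pointer is within about 1 mm of the tab by image, and the cover sits against a rigid stop that I took as fully shut, though I measured only about 178 mm of travel, so its 180 mm threshold is not confirmed.

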